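# Clamp a test tile in the ratchet tile holder

## Robot

A 7-joint arm with a two-finger parallel gripper is mounted at the origin on a cart in front of the work surface, level with it; the furniture and walls round the work are solid. World frame = base frame: x ahead of the robot, y to its left, z up, the work surface at z = 0. Lengths are in m, angles in rad, forces in N, time in s.
With the tool pointing down it reaches from about 0.425 to 0.925 m from the base axis. Payload 6.8 kg.
Tool frame: the origin (TCP) lies on the mounting face of the last link; the fingertips stand 173 mm ahead of it and the grasp point (between the pads) lies 155 mm ahead of it; z points along the fingers, y is the line along which they close (so a half turn about z gives the same grasp; the last joint's range is limited). The gripper opens to 85 mm and grips with 20 to 120 N. Pads are 22 mm wide; open, the fingers measure 114 mm over their backs; the gripper's body (76 mm by 85 mm) begins 54 mm behind the grasp point. The pads swing forward as they close: fully open they stand 13 mm farther back than shut.
Start: joints at [-1.428, 0.477, 0.022, 1.555, -0.011, 1.109, -0.083], TCP at [0.168, 0.654, 0.405] pointing down, gripper open.
Joint ranges: [-2.96, 2.96], [-0.34, 2.1], [-1.41, 1.46], [0.24, 2.44], [-1.37, 4.51], [0.17, 1.92], [-2.96, 2.96]. Speed limits (rad/s): [2.39, 2.39, 3.14, 3.14, 3.14, 3.14, 3.14].

## Interface

Orientations are given as a rotation vector (axis times angle).
In Python, from bench import r gives the robot as it stands.
- The arm moves only by the tool arm_command, never from a script. Its argument "plan" is a list of rows, each an object of numbers: "claw": the closure, from 0 (fully open) to 1 (shut); "tx", "ty", "tz": the shift along the tool's x, y, z in m; "ax", "ay", "az": the turn, a rotation vector about the tool's x, y, z in degrees. A call has exactly 10 rows; each row shifts and turns the commanded pose from where the row before left it, along the tool's axes as they then stand; what a row does not reach is not made up. A row lasts 1/12 s, in which the tool goes at most 41.7 mm and 7.16 degrees, less where a joint would pass 70% of its speed; a pose out of reach is approached as far as the arm can. A call is refused whole if a number of a shift passes 0.0417 or a number of a turn 7.16, either way. A call with a gripper value outside its range is refused whole. The fingers move at their own pace and stop on an object; "squeeze" is the grip in N (left out, the last holds). Time passes only in rows, so rows that do not move let the fingers close, or fill a call up. It gives the time, the measured TCP pose, the force, the opening and the grip force at its end, in the units of the state.
- r.get_obs(): the state, without advancing time (a new reading comes with each control period).
- r.grab_frame(name): name is "scene" or "side" or "wrist"; returns the picture (420x560x3 uint8, red, green, blue); there is no depth.
- r.camera_model(name): a dict with "fx", "fy", "cx", "cy" (pixels), "k1" (the pictures are not rectified: a ray, as slopes to the right and down, at radius r is drawn at 1 + k1 r^2 times it, then the intrinsics apply), "position" and "orientation" of the camera in the world; the wrist camera has in their place "tool_from_camera" (4x4, takes a point from camera to tool coordinates, whose origin is the TCP and whose axes are the flange's). Camera axes: x right, y up, looking along -z (the intrinsics and any distortion apply to the point x, -y, -z); pixel columns grow to the right and rows downward; lengths in m; the calibration is good to about 2 mm. A picture is of the moment at which its call begins: read the wrist's pose just before it. camera_model takes no time and is no camera call.
- r.hand_in(): hands the job in; it is judged then, once.
Trained networks look in the newest picture that a camera, given by its name, has taken for a name from the list of things; names that differ only in an ending like _2 or _b are one class to them, and where a whole thing is asked for, a point or a joint stands for the part that bears it (a point fixed in the world has none). Each returns a list of dicts, best first, with "confidence" (0 to 1); they miss things now and then, are a little off and sometimes report something else, mostly with a low value. They report only what shows in the picture. A call takes as long as a camera call. They do not tell look-alikes from the thing itself.
- r.boxes_of(target, camera): "location" ([x, y, z] in m, in the coordinates of the camera as it stood for that picture, good to about 4 mm: the middle of the surface that is visible of it).
- r.tip_of(target, camera): "location" ([x, y, z] in m, in the coordinates of the camera as it stood for that picture, good to about 4 mm: a listed point, or the origin of a listed thing).
The state is a dict: "clock": time; "joints": joint angles; "qvel": joint speeds; "tau": joint torques, N m; "tcp_pos": TCP position; "orientation": TCP orientation; "contact_force": force on the tool from outside, world axes, zero at the start; "moment": the same for the moment, N m; "grip_width": finger opening in m; "gripper_force": force on a finger pad.
Only numpy, scipy, OpenCV 4.12 (cv2) and the standard library are available. Lean on these libraries where they do the work, as an engineer would, in place of code of your own. Each camera call takes 0.05 s, during which the arm holds its last target. There are 200 camera calls.

## Task

Lay the loose test tile flat in the tile holder, between the fence and the sprung jaw, without dropping it, and let go of it. Then wind the holder's knob clockwise, click by click, until the jaw has just nipped the tile against the fence, and on to the second click after that and no further, so that the pawl holds it there when you let go: wound tighter the tile cracks, and the ratchet does not run back. Leave the other things lying where they are.

Things in the scene. Friction and masses are not known exactly. Their poses are not given: they have to be found in the camera images.
- tile: The test tile: plain pale ceramic, 60 mm long (its x), 36 wide (y), 8 thick, about 45 g, loose on the table right of the banding wheel. Origin: centre of its underside, z up. Pinch it across the 36 mm.
- holder: The tile holder: plywood board 112 (x) x 285 (y) x 14 mm (z up) fixed on the table. Origin on its underside, below the middle of the bed where the tile goes; the board spans x -56..56, y -90..195 mm in its frame. From -y to +y: fence, bed, sprung jaw, knob with ratchet wheel. The tile goes with its 60 mm along the holder's y. Beside the bed in x nothing is in the fingers' way.
- bed (a point): Middle of the bed on the board's top, 14 mm above the holder's origin, axes as the holder's. Set the tile down centred here. The wooden fence (60 wide, 16 high) stands across the bed with its face somewhere 34 to 62 mm from here toward -y, set differently each time and not measured: which tooth is right must be felt.
- jaw_rest (a point): Fixed point 44 mm from bed along the holder's +y: where the jaw's cork face stands at knob angle 0. The jaw (36 wide, 17 high) moves toward -y by 8 mm per click (15.3 mm per rad) and slides the tile to the fence. From that nip on its springs yield 1 mm per N: each click adds 8 N, and each N loads the knob by 0.0153 N m. Second click = 8 to 16 N; above 21 N the tile cracks.
- knob_grip (a point): Middle of the knob's bar grip, on the upright knob axis (128 mm along +y from the holder's origin, 64 mm over the table). Dark wooden bar 46 mm long (this point's x), 14 thick (y), 28 high (50 to 78 mm over the table); x, y turn with it. Below it a steel ratchet wheel, 72 mm diameter, top 39 mm over the table, 12 saw teeth, a small sprung pawl at its far +y side. Keep the fingertips above 41 mm.
- knob (a joint): Knob angle, rad, growing as it is wound (clockwise from above); starts at 0 to 0.4. The pawl seats a tooth every 0.524 rad, within 0.03 of whole multiples of 0.524, and has dropped in once wound 0.05 beyond; it stops the knob turning back, so the knob can be let go and regrasped. Free winding takes up to 0.06 N m, rising up each tooth and falling off as the pawl drops, alike for every tooth.
- rib: Bystander: flat wooden throwing rib, 48 x 102 x 8 mm, behind the tile's place. Origin: centre of its underside. Leave it alone.
- pebble: Bystander: pale round stone, 44 x 50 x 25 mm, behind the bed, away from the robot. Origin: centre of its underside. Leave it alone.
- oval_stone: Bystander: dark grey oval stone, 59 x 94 x 20 mm, behind the holder's knob end. Origin: centre of its underside. Leave it alone.
Things that resemble listed ones, but are neither listed nor needed, are in the scene too. Leave any pink look-alike of the tile alone.

How it is judged:
On the way:
1. the tile lies flat in the bed between fence and jaw, let go, not yet squeezed (z of tile in the frame of holder between 0.0125 and 0.0165 m and angle between tile's own z axis and vertical below 0.06 rad and horizontal distance between tile and bed below 0.022 m and contact force between the fingers and tile below 0.1 N and contact force between holder and tile below 2 N), for 0.2 s.
At the end, for the whole second after the job is handed in: The tile lies flat on the bed (underside within 2 mm, tilt under 0.06 rad), lengthwise between fence and jaw within 0.15 rad and 14 mm of the middle line, against the fence, squeezed with 6.5 to 17.5 N (the second click), the pawl holding the knob still (contact force between holder and tile between 6.5 and 17.5 N and z of tile in the frame of holder between 0.0125 and 0.0165 m and angle between tile's own z axis and vertical below 0.06 rad and angle between the x axis of tile and the y axis of holder, either way round below 0.15 rad and x of tile in the frame of holder between -0.014 and 0.014 m and y of tile in the frame of holder between -0.036 and 0 m and velocity of joint knob between -0.05 and 0.05 rad/s); the robot touches nothing.
It fails at once if the tile is overwound: squeezed with more than 21 N while the fingers do not hold it (contact force between holder and tile above 21 N and contact force between the fingers and tile below 0.1 N and value of joint knob above 1 rad).
It fails at once if the tile is dropped or flung: it moves faster than 0.5 m/s outside the fingers (linear speed of tile above 0.5 m/s and contact force between the fingers and tile below 0.1 N).
It fails at once if the rib is moved by more than 25 mm (distance of rib from where it was at the start of the episode above 0.025 m).
It fails at once if the pale stone is moved by more than 25 mm (distance of pebble from where it was at the start of the episode above 0.025 m).
It fails at once if the oval stone is moved by more than 25 mm (distance of oval_stone from where it was at the start of the episode above 0.025 m).
It also fails if it takes over 72 s, if anything falls off the work surface, if the arm or the gripper's body presses on something with over 40 N, if the wrist force passes 120 N, or if a joint passes its speed limit or range.

## Working session

There is one attempt and no reset: what is moved stays moved. The work goes in short steps, Python scripts to look and compute and a tool call to move; the robot and the scene stay as the last step left them, time stands still between calls to the robot, and variables do not carry over. Pictures are saved under pics/ and viewed, at most 10 in all, crops included, and the job is handed in when it is done.

Besides the shell and the picture viewer there is one more tool, called after "Request:" as name(argument=value, ...) on one line, values as JSON. arm_command: Moves the arm, as the interface text tells. Its arguments: {"type":"object","properties":{"plan":{"type":"array","items":{"type":"object","properties":{"claw":{"type":"number"},"tx":{"type":"number"},"ty":{"type":"number"},"tz":{"type":"number"},"ax":{"type":"number"},"ay":{"type":"number"},"az":{"type":"number"}}}},"squeeze":{"type":"number"}},"required":["plan"]}

```bash
mkdir -p pics
cat > h.py <<'E'
import numpy as np, cv2
from scipy.spatial.transform import Rotation as R
from bench import r
def cam(name):
    m=r.camera_model(name)
    if name=='wrist':
        o=r.get_obs(); T=np.eye(4); T[:3,:3]=R.from_rotvec(o['orientation']).as_matrix(); T[:3,3]=o['tcp_pos']
        return m,T@np.array(m['tool_from_camera'])
    T=np.eye(4); q=np.array(m['orientation'],float)
    T[:3,:3]=q if q.shape==(3,3) else (R.from_rotvec(q).as_matrix() if q.size==3 else R.from_quat(q).as_matrix())
    T[:3,3]=m['position']; return m,T
def shot(name,fn=None):
    m,T=cam(name); im=r.grab_frame(name)
    if fn: cv2.imwrite('pics/'+fn,im[:,:,::-1])
    return m,T,im
def pix(m,T,P):
    p=np.linalg.inv(T)@np.r_[P,1]; s=np.array([p[0],-p[1]])/-p[2]; s=s*(1+m['k1']*s@s)
    return np.array([m['fx']*s[0]+m['cx'],m['fy']*s[1]+m['cy']])
def world(m,T,uv,z):
    d=(np.array(uv,float)-[m['cx'],m['cy']])/[m['fx'],m['fy']]; s=d.copy()
    for _ in range(20): s=d/(1+m['k1']*s@s)
    v=T[:3,:3]@np.array([s[0],-s[1],-1]); return T[:3,3]+v*(z-T[2,3])/v[2]
def find(f,t,name,m,T):
    for d in f(t,name)[:4]:
        P=(T@np.r_[d['location'],1])[:3]; print(name,t,round(d['confidence'],2),P.round(4),pix(m,T,P).round())
E
python3 - <<'E'
from h import *
print(r.get_obs()); print(r.camera_model('scene'))
ims=[]
for n in ['scene','side']:
    m,T,im=shot(n,n+'0.png'); ims.append(im)
    for t in ['tile','holder','bed','jaw_rest','knob_grip','rib']: find(r.tip_of,t,n,m,T)
    find(r.boxes_of,'tile',n,m,T)
E
```

```text
{'clock': 0.0, 'joints': array([-1.42809387,  0.4777697 ,  0.02233791,  1.55645889, -0.0115146 ,
        1.10931517, -0.08309485]), 'qvel': array([ 0.00041307,  0.00091689, -0.00047249, -0.00091422,  0.00017886,
       -0.00055796, -0.00024672]), 'tau': array([-5.25512041e-04, -5.96463311e+01,  1.60773519e+00, -2.81187218e+01,
        1.24431317e-02,  9.46426706e-03, -3.08325632e-06]), 'tcp_pos': array([0.16744125, 0.65360812, 0.40374265]), 'orientation': array([-3.92880302e-01, -3.11681988e+00,  2.85869494e-03]), 'contact_force': array([0.06221598, 0.06486355, 0.06238187]), 'moment': array([-0.01530101,  0.01407828,  0.01031927]), 'gripper_force': 0.0, 'grip_width': 0.08551514014558034}
{'fx': 420.96053366012495, 'fy': 420.96053366012495, 'cx': 278.29907435666945, 'cy': 207.24299878306675, 'k1': -0.10171798961677431, 'position': array([-0.25350324, -0.77405071,  0.69525625]), 'orientation': array([ 1.00761386, -0.43043933, -0.75545246])}
scene tile 0.88 [ 0.4001 -0.3422  0.0021] [333. 303.]
scene tile 0.6 [ 0.5168 -0.3505  0.0011] [362. 282.]
scene tile 0.48 [0.5058 0.2922 0.0647] [
[... 171 characters left out ...]
scene jaw_rest 0.48 [ 0.5131 -0.3496  0.0011] [361. 282.]
scene knob_grip 0.68 [0.5029 0.2901 0.0658] [200. 189.]
scene rib 0.68 [ 0.6594 -0.3523  0.0019] [390. 257.]
scene tile 0.87 [ 0.3973 -0.3457  0.0084] [333. 302.]
scene tile 0.57 [ 0.5081 -0.3527  0.0105] [361. 281.]
side tile 0.47 [ 0.5162 -0.3424  0.0015] [287. 176.]
side tile 0.39 [ 0.401  -0.3364  0.0016] [317. 177.]
side holder 0.79 [5.171e-01 1.663e-01 4.000e-04] [286. 275.]
side bed 0.59 [0.5161 0.1652 0.0179] [287. 270.]
side jaw_rest 0.69 [0.5125 0.2098 0.0158] [288. 283.]
side knob_grip 0.79 [0.5031 0.2933 0.066 ] [292. 295.]
side rib 0.53 [ 0.6571 -0.3487  0.0008] [251. 175.]
side rib 0.41 [0.5103 0.2126 0.0152] [289. 284.]
```

Run:
```python
import cv2,numpy as np
a=cv2.imread('pics/scene0.png'); 
c=cv2.resize(a[235:335,290:430],None,fx=4,fy=4,interpolation=cv2.INTER_CUBIC)
cv2.imwrite('pics/crop0.png',c)
```

```text
(no output)
```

View pics/scene0.png

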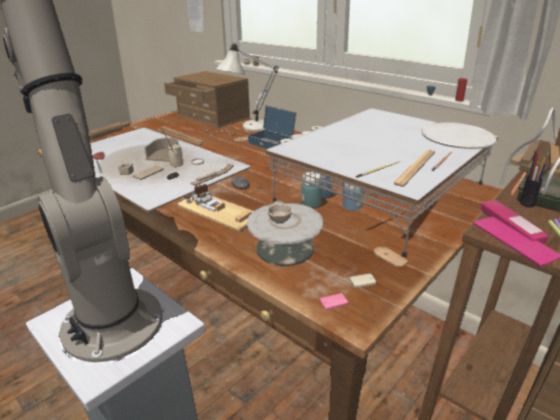

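View pics/crop0.png

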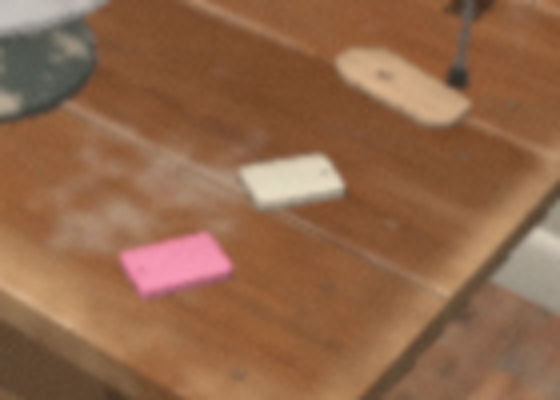

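The candidates for the tile are the pale one at (362,281), which fits the description, and the pink look-alike at (333,301), which I'll leave alone. The crop confirms the pale one is a plain pale ceramic tile. Next I'll measure yaws and obstacles.

```bash
cat >> h.py <<'E'
def rect(m,T,im,mask,z):
    c=max(cv2.findContours(mask.astype(np.uint8),cv2.RETR_EXTERNAL,cv2.CHAIN_APPROX_NONE)[0],key=cv2.contourArea)[:,0]
    W=np.array([world(m,T,p,z)[:2] for p in c]); b=cv2.minAreaRect((W*1000).astype(np.float32)); return b
def pose():
    o=r.get_obs(); M=R.from_rotvec(o['orientation']).as_matrix()
    return o,M
def go(x,y,z,yaw=None):
    "tool shift to TCP target; yaw = world angle of tool y axis (deg), turn about tool z"
    o,M=pose(); d=np.array([x,y,z])-o['tcp_pos']; cur=np.degrees(np.arctan2(M[1,1],M[0,1]))
    print('at',o['tcp_pos'].round(4),'yaw',cur.round(2),'tilt',np.degrees(R.from_matrix(np.c_[M]).as_rotvec()).round(1),'t',round(o['clock'],2))
    print('world d',d.round(4),'tool d',(M.T@d).round(4),end=' ')
    if yaw is not None:
        a=(yaw-cur+90)%180-90; print('az',-a.round(2), 'tool d after turn', (M@R.from_rotvec([0,0,-np.radians(a)]).as_matrix()).T@d)
    else: print()
E
python3 - <<'E'
from h import *
for n in ['scene','side']:
    m,T=cam(n); im=cv2.imread(f'pics/{n}0.png')[:,:,::-1]; h=cv2.cvtColor(im,cv2.COLOR_RGB2HSV)
    p=pix(m,T,np.array([.515,-.35,.008])); mk=np.zeros(im.shape[:2],bool)
    u,v=p.round().astype(int); print(n,p,im[v,u],h[v,u])
    mk[v-18:v+18,u-22:u+22]=True
    mk&=(im[:,:,2]>110)
    print(rect(m,T,im,mk,.006))
m,T=cam('scene')
for q in [(275,200),(405,250),(485,183),(285,258)]: print('foot',q,world(m,T,q,0).round(3))
for z in(.15,.2,.25,.3): print(z,world(m,T,(272,152),z).round(3),world(m,T,(405,190),z).round(3),world(m,T,(250,222),z).round(3))
go(.515,-.35,.30,0)
E
```

```text
scene [361.5689751  279.66832354] [223 213 186] [ 22  42 223]
((509.8539733886719, -344.1342468261719), (45.19963836669922, 85.55347442626953), 52.444480895996094)
side [287.57535033 173.57579606] [231 224 204] [ 22  30 231]
((513.642822265625, -307.9083251953125), (141.0147705078125, 165.54476928710938), 89.98506164550781)
foot (275, 200) [0.701 0.127 0.   ]
foot (405, 250) [ 0.722 -0.366  0.   ]
foot (485, 183) [ 1.338 -0.39   0.   ]
foot (285, 258) [ 0.465 -0.13   0.   ]
0.15 [0.754 0.187 0.15 ] [ 0.788 -0.31   0.15 ] [ 0.367 -0.1    0.15 ]
0.2 [0.661 0.098 0.2  ] [ 0.693 -0.352  0.2  ] [ 0.31  -0.162  0.2  ]
0.25 [0.569 0.01  0.25 ] [ 0.597 -0.395  0.25 ] [ 0.253 -0.224  0.25 ]
0.3 [ 0.477 -0.078  0.3  ] [ 0.502 -0.437  0.3  ] [ 0.196 -0.286  0.3  ]
at [0.1675 0.6539 0.4047] yaw 75.63 tilt [ -22.5 -178.6   -0. ] t 0.8
world d [ 0.3475 -1.0039 -0.1047] tool d [-0.5858 -0.8862  0.1047] az 75.63 tool d after turn [-1.00389769  0.34748842  0.10465937]
```

View pics/side0.png

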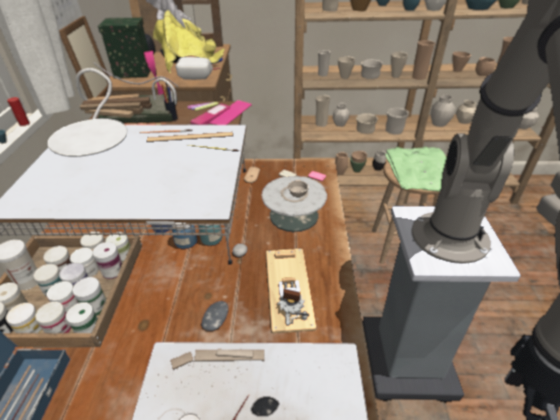

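The scene and side pictures agree. The rack front is at x≈0.69 and the wheel sits between tile and holder at (0.5,-0.1). I'm moving over the tile at height.

Request:
arm_command(plan=[{"tx": -0.0325,"ty": -0.0238,"claw": 0},{"tx": -0.0325,"ty": -0.0238},{"tx": -0.0325,"ty": -0.0238},{"tx": -0.0325,"ty": -0.0238},{"tx": -0.0325,"ty": -0.0238},{"tx": -0.0325,"ty": -0.0238},{"tx": -0.0325,"ty": -0.0238},{"tx": -0.0325,"ty": -0.0238},{"tx": -0.0325,"ty": -0.0238},{"tx": -0.0325,"ty": -0.0238}])

```text
invalid input at $.plan[0]: expected keys claw, tx, ty, tz, ax, ay, az
```

Request:
arm_command(plan=[{"tx": -0.0325,"ty": -0.0238},{"tx": -0.0325,"ty": -0.0238},{"tx": -0.0325,"ty": -0.0238},{"tx": -0.0099,"ty": -0.0388},{"tx": -0.0099,"ty": -0.0388},{"tx": -0.0099,"ty": -0.0388},{"tx": -0.0099,"ty": -0.0388},{"tx": -0.0099,"ty": -0.0388},{"tx": -0.0099,"ty": -0.0388},{"tx": -0.0099,"ty": -0.0388}])

```text
invalid input at $.plan[0]: expected keys claw, tx, ty, tz, ax, ay, az
```

Request:
arm_command(plan=[{"tx": -0.0099,"ty": -0.0388},{"tx": -0.0099,"ty": -0.0388},{"tx": -0.0099,"ty": -0.0388},{"tx": -0.0099,"ty": -0.0388},{"tx": -0.0099,"ty": -0.0388},{"tx": -0.0099,"ty": -0.0388},{"tx": -0.0099,"ty": -0.0388},{"tx": -0.0099,"ty": -0.0388},{},{}])

```text
invalid input at $.plan[0]: expected keys claw, tx, ty, tz, ax, ay, az
```

Run:
```python
from h import *
go(.515,-.35,.30,0)
m,T,im=shot('wrist','w1.png')
find(r.tip_of,'tile','wrist',m,T); find(r.boxes_of,'tile','wrist',m,T)
print(pix(m,T,np.array([.515,-.348,.008])))
```

```text
at [0.1675 0.6539 0.4047] yaw 75.63 tilt [ -22.5 -178.6   -0. ] t 0.8
world d [ 0.3475 -1.0039 -0.1047] tool d [-0.5858 -0.8862  0.1047] az 75.63 tool d after turn [-1.00389769  0.34748842  0.10465937]
[-268.04108949  540.30762303]
```

View pics/w1.png

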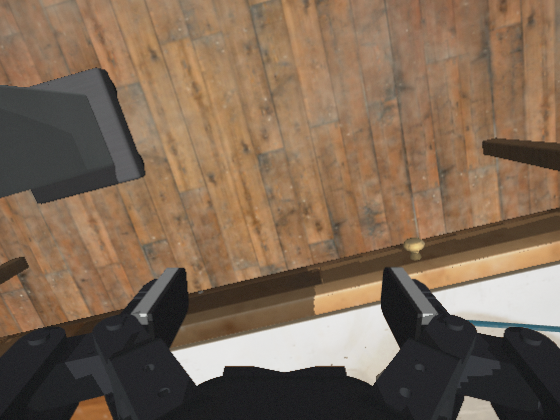

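The picture shows the floor beside the cart: the arm hasn't moved because every row needs all the keys. I'm resending.

Request:
arm_command(plan=[{"tx": -0.0325,"ty": -0.0238,"tz": 0,"ax": 0,"ay": 0,"az": 0,"claw": 0},{"tx": -0.0325,"ty": -0.0238,"tz": 0,"ax": 0,"ay": 0,"az": 0,"claw": 0},{"tx": -0.0325,"ty": -0.0238,"tz": 0,"ax": 0,"ay": 0,"az": 0,"claw": 0},{"tx": -0.0325,"ty": -0.0238,"tz": 0,"ax": 0,"ay": 0,"az": 0,"claw": 0},{"tx": -0.0325,"ty": -0.0238,"tz": 0,"ax": 0,"ay": 0,"az": 0,"claw": 0},{"tx": -0.0325,"ty": -0.0238,"tz": 0,"ax": 0,"ay": 0,"az": 0,"claw": 0},{"tx": -0.0325,"ty": -0.0238,"tz": 0,"ax": 0,"ay": 0,"az": 0,"claw": 0},{"tx": -0.0325,"ty": -0.0238,"tz": 0,"ax": 0,"ay": 0,"az": 0,"claw": 0},{"tx": -0.0325,"ty": -0.0238,"tz": 0,"ax": 0,"ay": 0,"az": 0,"claw": 0},{"tx": -0.0325,"ty": -0.0238,"tz": 0,"ax": 0,"ay": 0,"az": 0,"claw": 0}])

```text
clock: 1.78
tcp_pos: [0.4242, 0.3409, 0.4051]
orientation: [0.393, 3.117, 0.001]
contact_force: [1.7, 0.9, 0.1]
grip_width: 0.0854
gripper_force: 0.0
```

Request:
arm_command(plan=[{"tx": -0.0325,"ty": -0.0238,"tz": 0,"ax": 0,"ay": 0,"az": 0,"claw": 0},{"tx": -0.0325,"ty": -0.0238,"tz": 0,"ax": 0,"ay": 0,"az": 0,"claw": 0},{"tx": -0.0325,"ty": -0.0238,"tz": 0,"ax": 0,"ay": 0,"az": 0,"claw": 0},{"tx": -0.0099,"ty": -0.0388,"tz": 0,"ax": 0,"ay": 0,"az": 0,"claw": 0},{"tx": -0.0099,"ty": -0.0388,"tz": 0,"ax": 0,"ay": 0,"az": 0,"claw": 0},{"tx": -0.0099,"ty": -0.0388,"tz": 0,"ax": 0,"ay": 0,"az": 0,"claw": 0},{"tx": -0.0099,"ty": -0.0388,"tz": 0,"ax": 0,"ay": 0,"az": 0,"claw": 0},{"tx": -0.0099,"ty": -0.0388,"tz": 0,"ax": 0,"ay": 0,"az": 0,"claw": 0},{"tx": -0.0099,"ty": -0.0388,"tz": 0,"ax": 0,"ay": 0,"az": 0,"claw": 0},{"tx": -0.0099,"ty": -0.0388,"tz": 0,"ax": 0,"ay": 0,"az": 0,"claw": 0}])

```text
clock: 2.62
tcp_pos: [0.4993, -0.0329, 0.4051]
orientation: [0.393, 3.116, 0.001]
contact_force: [0.8, 0.7, -0.2]
grip_width: 0.0855
gripper_force: 0.0
```

Request:
arm_command(plan=[{"tx": -0.0099,"ty": -0.0388,"tz": 0,"ax": 0,"ay": 0,"az": 0,"claw": 0},{"tx": -0.0099,"ty": -0.0388,"tz": 0,"ax": 0,"ay": 0,"az": 0,"claw": 0},{"tx": -0.0099,"ty": -0.0388,"tz": 0,"ax": 0,"ay": 0,"az": 0,"claw": 0},{"tx": -0.0099,"ty": -0.0388,"tz": 0,"ax": 0,"ay": 0,"az": 0,"claw": 0},{"tx": -0.0099,"ty": -0.0388,"tz": 0,"ax": 0,"ay": 0,"az": 0,"claw": 0},{"tx": -0.0099,"ty": -0.0388,"tz": 0,"ax": 0,"ay": 0,"az": 0,"claw": 0},{"tx": -0.0099,"ty": -0.0388,"tz": 0,"ax": 0,"ay": 0,"az": 0,"claw": 0},{"tx": -0.0099,"ty": -0.0388,"tz": 0,"ax": 0,"ay": 0,"az": 0,"claw": 0},{"tx": 0,"ty": 0,"tz": 0,"ax": 0,"ay": 0,"az": 0,"claw": 0},{"tx": 0,"ty": 0,"tz": 0,"ax": 0,"ay": 0,"az": 0,"claw": 0}])

```text
clock: 3.45
tcp_pos: [0.4982, -0.3542, 0.4047]
orientation: [-0.401, -3.116, 0.002]
contact_force: [0.7, 1.0, -0.4]
grip_width: 0.0852
gripper_force: 0.0
```

Run:
```python
from h import *
go(.515,-.35,.30,0)
m,T,im=shot('wrist','w2.png')
find(r.tip_of,'tile','wrist',m,T); find(r.boxes_of,'tile','wrist',m,T)
p=pix(m,T,np.array([.515,-.348,.008]));u,v=p.round().astype(int); print(p, T[:3,3],r.get_obs()['joints'])
if 0<u<560 and 0<v<420:
    print(im[v,u],im[v-60:v+61:20,u],im[v,u-80:u+81:20])
```

```text
at [ 0.4982 -0.3542  0.4047] yaw 75.33 tilt [-2.300e+01 -1.785e+02  1.000e-01] t 3.45
world d [ 0.0168  0.0042 -0.1047] tool d [-0.0152  0.0085  0.1047] az 75.33 tool d after turn [0.00438951 0.01681319 0.10465577]
wrist tile 0.93 [ 0.5168 -0.3453 -0.0013] [295. 194.]
wrist tile 0.88 [ 0.4038 -0.3361  0.0047] [278.  92.]
wrist tile 0.92 [ 0.5138 -0.3448  0.0076] [295. 193.]
wrist tile 0.91 [ 0.4027 -0.3411  0.0136] [273.  92.]
[292.65976925 194.77194164] [ 0.42825175 -0.33458016  0.37330534] [ 0.12434033  0.40153726  0.51018364  1.74393568 -0.22239505  1.05425426
  2.03318442]
[244 241 227] [[212 162 122]
 [198 134  85]
 [245 243 230]
 [244 241 227]
 [245 242 227]
 [168 103  54]
 [ 88  61  38]] [[193 146 107]
 [179 113  63]
 [162  98  52]
 [171 104  53]
 [244 241 227]
 [185 130  90]
 [100  76  59]
 [ 84  57  38]
 [ 91  61  38]]
```

Run:
```python
from h import *
m,T=cam('wrist'); im=cv2.imread('pics/w2.png')[:,:,::-1]
n,lab=cv2.connectedComponents((im[:,:,2]>190).astype(np.uint8)); mk=lab==lab[194,294]
b=rect(m,T,im,mk,.007); pts=cv2.boxPoints(b); print(mk.sum(),b,pts)
e=max([pts[1]-pts[0],pts[2]-pts[1]],key=np.linalg.norm); a=np.degrees(np.arctan2(e[1],e[0])); print('long axis',a)
x,y=np.array(b[0])/1000
go(x,y,.30,a+90)
```

```text
1521 ((518.3770751953125, -342.7563171386719), (35.13592529296875, 59.20062255859375), 55.959346771240234) [[ 484.01486 -340.74414]
 [ 533.07086 -373.88354]
 [ 552.73926 -344.7685 ]
 [ 503.6833  -311.6291 ]]
long axis -34.04069
at [ 0.4999 -0.35    0.4045] yaw 75.74 tilt [-2.230e+01 -1.786e+02 -1.000e-01] t 3.6
world d [ 0.0185  0.0073 -0.1045] tool d [-0.0161  0.0115  0.1045] az 19.78 tool d after turn [-0.01128806  0.01625481  0.10448749]
```

Request:
arm_command(plan=[{"tx": 0,"ty": 0,"tz": 0,"ax": 0,"ay": 0,"az": 5,"claw": 0},{"tx": 0,"ty": 0,"tz": 0,"ax": 0,"ay": 0,"az": 5,"claw": 0},{"tx": 0,"ty": 0,"tz": 0,"ax": 0,"ay": 0,"az": 5,"claw": 0},{"tx": 0,"ty": 0,"tz": 0,"ax": 0,"ay": 0,"az": 4.8,"claw": 0},{"tx": -0.0113,"ty": 0.0163,"tz": 0.02,"ax": 0,"ay": 0,"az": 0,"claw": 0},{"tx": 0,"ty": 0,"tz": 0.03,"ax": 0,"ay": 0,"az": 0,"claw": 0},{"tx": 0,"ty": 0,"tz": 0.03,"ax": 0,"ay": 0,"az": 0,"claw": 0},{"tx": 0,"ty": 0,"tz": 0.02,"ax": 0,"ay": 0,"az": 0,"claw": 0},{"tx": 0,"ty": 0,"tz": 0,"ax": 0,"ay": 0,"az": 0,"claw": 0},{"tx": 0,"ty": 0,"tz": 0,"ax": 0,"ay": 0,"az": 0,"claw": 0}])

```text
clock: 4.43
tcp_pos: [0.5183, -0.3426, 0.3043]
orientation: [-0.919, -3.002, -0.001]
contact_force: [-0.2, 0.0, 0.7]
grip_width: 0.085
gripper_force: 0.0
```

Run:
```python
from h import *
r.grab_frame('wrist')
m,T,im=shot('wrist','w3.png')
u,v=pix(m,T,np.array([.518,-.343,.008])).round().astype(int); print(u,v)
n,lab=cv2.connectedComponents((im[:,:,2]>190).astype(np.uint8)); mk=lab==lab[v,u]
b=rect(m,T,im,mk,.007); pts=cv2.boxPoints(b); print(mk.sum(),b,pts)
e=max([pts[1]-pts[0],pts[2]-pts[1]],key=np.linalg.norm); a=np.degrees(np.arctan2(e[1],e[0])); print('long axis',a)
x,y=np.array(b[0])/1000
go(x,y,.176,a+90)
cv2.imwrite('pics/w3.png',np.where(mk[:,:,None],im//2+[0,100,0],im)[:,:,::-1])
```

```text
283 205
2794 ((516.5662231445312, -347.9935302734375), (35.2041015625, 59.53182601928711), 55.96061706542969) [[ 482.04764 -345.9177 ]
 [ 531.37885 -379.24136]
 [ 551.08484 -350.06937]
 [ 501.7536  -316.7457 ]]
long axis -34.03937
at [ 0.5187 -0.344   0.3064] yaw 55.89 tilt [ 52.8 172.   -0. ] t 4.53
world d [-0.0021 -0.004  -0.1304] tool d [-0.0002 -0.0046  0.1304] az -0.07 tool d after turn [-0.00018906 -0.00461501  0.13040332][ WARN:0@1.645] global loadsave.cpp:1063 imwrite_ Unsupported depth image for selected encoder is fallbacked to CV_8U.
```

View pics/w3.png

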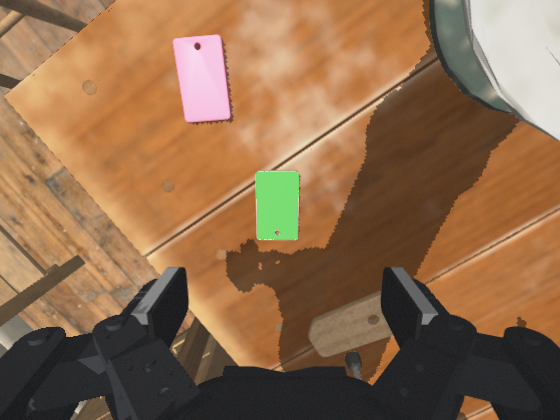

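The tile (green overlay, centre about (278,205)) is isolated and square to the fingers. I'm descending to grasp.

Request:
arm_command(plan=[{"tx": 0,"ty": -0.0046,"tz": 0.02,"ax": 0,"ay": 0,"az": 0,"claw": 0},{"tx": 0,"ty": 0,"tz": 0.025,"ax": 0,"ay": 0,"az": 0,"claw": 0},{"tx": 0,"ty": 0,"tz": 0.025,"ax": 0,"ay": 0,"az": 0,"claw": 0},{"tx": 0,"ty": 0,"tz": 0.025,"ax": 0,"ay": 0,"az": 0,"claw": 0},{"tx": 0,"ty": 0,"tz": 0.02,"ax": 0,"ay": 0,"az": 0,"claw": 0},{"tx": 0,"ty": 0,"tz": 0.01,"ax": 0,"ay": 0,"az": 0,"claw": 0},{"tx": 0,"ty": 0,"tz": 0.003,"ax": 0,"ay": 0,"az": 0,"claw": 0},{"tx": 0,"ty": 0,"tz": 0,"ax": 0,"ay": 0,"az": 0,"claw": 0},{"tx": 0,"ty": 0,"tz": 0,"ax": 0,"ay": 0,"az": 0,"claw": 0},{"tx": 0,"ty": 0,"tz": 0,"ax": 0,"ay": 0,"az": 0,"claw": 0}])

```text
clock: 5.37
tcp_pos: [0.516, -0.3485, 0.1784]
orientation: [0.922, 3.0, -0.001]
contact_force: [-0.5, 0.4, -0.1]
grip_width: 0.0855
gripper_force: 0.0
```

Request:
arm_command(plan=[{"tx": 0,"ty": 0,"tz": 0,"ax": 0,"ay": 0,"az": 0,"claw": 0.2},{"tx": 0,"ty": 0,"tz": 0,"ax": 0,"ay": 0,"az": 0,"claw": 0.4},{"tx": 0,"ty": 0,"tz": 0,"ax": 0,"ay": 0,"az": 0,"claw": 0.6},{"tx": 0,"ty": 0,"tz": 0,"ax": 0,"ay": 0,"az": 0,"claw": 0.8},{"tx": 0,"ty": 0,"tz": 0,"ax": 0,"ay": 0,"az": 0,"claw": 1},{"tx": 0,"ty": 0,"tz": 0,"ax": 0,"ay": 0,"az": 0,"claw": 1},{"tx": 0,"ty": 0,"tz": 0,"ax": 0,"ay": 0,"az": 0,"claw": 1},{"tx": 0,"ty": 0,"tz": 0,"ax": 0,"ay": 0,"az": 0,"claw": 1},{"tx": 0,"ty": 0,"tz": 0,"ax": 0,"ay": 0,"az": 0,"claw": 1},{"tx": 0,"ty": 0,"tz": 0,"ax": 0,"ay": 0,"az": 0,"claw": 1}], squeeze=30)

```text
clock: 6.2
tcp_pos: [0.5154, -0.3481, 0.1771]
orientation: [0.923, 3.003, 0.0]
contact_force: [-0.8, 1.2, 4.4]
grip_width: 0.0347
gripper_force: 29.9
```

Request:
arm_command(plan=[{"tx": 0,"ty": 0,"tz": -0.012,"ax": 0,"ay": 0,"az": 0,"claw": 1},{"tx": 0,"ty": 0,"tz": -0.02,"ax": 0,"ay": 0,"az": 0,"claw": 1},{"tx": 0,"ty": 0,"tz": -0.026,"ax": 0,"ay": 0,"az": 6.3,"claw": 1},{"tx": 0,"ty": 0,"tz": -0.026,"ax": 0,"ay": 0,"az": 6.3,"claw": 1},{"tx": 0,"ty": 0,"tz": -0.026,"ax": 0,"ay": 0,"az": 6.3,"claw": 1},{"tx": 0,"ty": 0,"tz": -0.026,"ax": 0,"ay": 0,"az": 6.3,"claw": 1},{"tx": 0,"ty": 0,"tz": -0.026,"ax": 0,"ay": 0,"az": 6.3,"claw": 1},{"tx": 0,"ty": 0,"tz": -0.026,"ax": 0,"ay": 0,"az": 6.3,"claw": 1},{"tx": 0,"ty": 0,"tz": -0.026,"ax": 0,"ay": 0,"az": 6.3,"claw": 1},{"tx": 0,"ty": 0,"tz": -0.026,"ax": 0,"ay": 0,"az": 6.3,"claw": 1}], squeeze=40)

```text
clock: 7.03
tcp_pos: [0.5149, -0.3478, 0.4184]
orientation: [-2.12, -2.318, -0.001]
contact_force: [0.9, -0.9, -1.0]
grip_width: 0.0341
gripper_force: 39.9
```

Request:
arm_command(plan=[{"tx": 0.02,"ty": 0.002,"tz": 0,"ax": 0,"ay": 0,"az": 0,"claw": 1},{"tx": 0.035,"ty": 0.0033,"tz": 0,"ax": 0,"ay": 0,"az": 0,"claw": 1},{"tx": 0.035,"ty": 0.0033,"tz": 0,"ax": 0,"ay": 0,"az": 0,"claw": 1},{"tx": 0.035,"ty": 0.0033,"tz": 0,"ax": 0,"ay": 0,"az": 0,"claw": 1},{"tx": 0.035,"ty": 0.0033,"tz": 0,"ax": 0,"ay": 0,"az": 0,"claw": 1},{"tx": 0.035,"ty": 0.0033,"tz": 0,"ax": 0,"ay": 0,"az": 0,"claw": 1},{"tx": 0.035,"ty": 0.0033,"tz": 0,"ax": 0,"ay": 0,"az": 0,"claw": 1},{"tx": 0.035,"ty": 0.0033,"tz": 0,"ax": 0,"ay": 0,"az": 0,"claw": 1},{"tx": 0.035,"ty": 0.0033,"tz": 0,"ax": 0,"ay": 0,"az": 0,"claw": 1},{"tx": 0.035,"ty": 0.0033,"tz": 0,"ax": 0,"ay": 0,"az": 0,"claw": 1}])

```text
clock: 7.87
tcp_pos: [0.5145, -0.0101, 0.4171]
orientation: [-2.114, -2.323, -0.001]
contact_force: [0.0, 0.3, -1.0]
grip_width: 0.0345
gripper_force: 39.9
```

Request:
arm_command(plan=[{"tx": 0.035,"ty": 0.0033,"tz": 0,"ax": 0,"ay": 0,"az": 0,"claw": 1},{"tx": 0.035,"ty": 0.0033,"tz": 0,"ax": 0,"ay": 0,"az": 0,"claw": 1},{"tx": 0.02,"ty": 0.002,"tz": 0,"ax": 0,"ay": 0,"az": 0,"claw": 1},{"tx": 0.01,"ty": 0.001,"tz": 0,"ax": 0,"ay": 0,"az": 0,"claw": 1},{"tx": 0,"ty": 0,"tz": 0,"ax": 0,"ay": 0,"az": 0,"claw": 1},{"tx": 0,"ty": 0,"tz": 0,"ax": 0,"ay": 0,"az": 0,"claw": 1},{"tx": 0,"ty": 0,"tz": 0,"ax": 0,"ay": 0,"az": 0,"claw": 1},{"tx": 0,"ty": 0,"tz": 0,"ax": 0,"ay": 0,"az": 0,"claw": 1},{"tx": 0,"ty": 0,"tz": 0,"ax": 0,"ay": 0,"az": 0,"claw": 1},{"tx": 0,"ty": 0,"tz": 0,"ax": 0,"ay": 0,"az": 0,"claw": 1}])

```text
clock: 8.7
tcp_pos: [0.5153, 0.0878, 0.4168]
orientation: [2.116, 2.322, 0.0]
contact_force: [-0.3, -0.4, -1.7]
grip_width: 0.0346
gripper_force: 39.9
```

Run:
```python
from h import *
o=r.get_obs(); print(o['grip_width'],o['joints'].round(2))
go(.5155,.165,.1911,5.4)
m,T,im=shot('wrist','w4.png')
for t in ['tile','holder','bed','jaw_rest','knob_grip']: find(r.tip_of,t,'wrist',m,T)
```

```text
0.034551276842741646 [-1.01  0.28  0.88  1.94 -0.25  1.03  0.07]
at [0.5153 0.0878 0.4168] yaw 5.32 tilt [121.2 133.    0. ] t 8.7
world d [ 2.000e-04  7.720e-02 -2.257e-01] tool d [0.0769 0.0073 0.2257] az -0.08 tool d after turn [0.07687308 0.00741042 0.2256778 ]
wrist tile 0.95 [0.5136 0.0874 0.2397] [281. 272.]
wrist holder 0.97 [5.181e-01 1.635e-01 1.000e-04] [293. 114.]
wrist bed 0.95 [0.5213 0.1615 0.0157] [296. 116.]
wrist jaw_rest 0.92 [0.5179 0.2078 0.0174] [297.  69.]
```

View pics/w4.png

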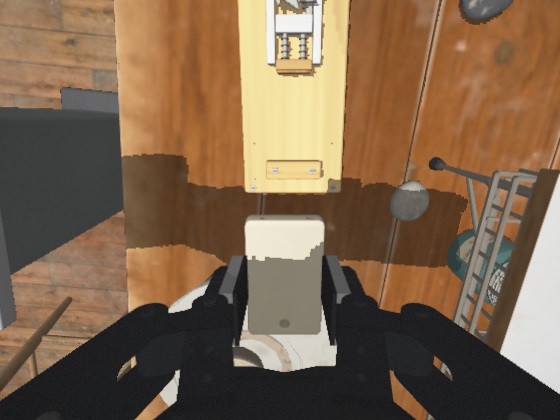

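The tile is held level at (284,275). The holder is ahead of it, with the fence's inner edge at v≈161 and the cork face at v≈73.

Run:
```python
from h import *
m,T=cam('wrist'); im=cv2.imread('pics/w4.png')[:,:,::-1]
h=cv2.cvtColor(im,cv2.COLOR_RGB2HSV); 
# board yellow edges per row
L=[];Rr=[]
for v in range(20,181,8):
    row=(im[v,:,0].astype(int)>200)&(im[v,:,1]>150)&(h[v,:,1]>60); row[:200]=0; row[380:]=0
    x=np.flatnonzero(row); L.append(world(m,T,(x[0]-.5,v),.014)[:2]); Rr.append(world(m,T,(x[-1]+.5,v),.014)[:2])
fl=[]
for P in (L,Rr):
    P=np.array(P); k=np.polyfit(P[:,1],P[:,0],1)
    for _ in range(3):
        e=abs(P[:,0]-np.polyval(k,P[:,1])); P=P[e<=max(.001,np.median(e)*2)]; k=np.polyfit(P[:,1],P[:,0],1)
    fl.append(k); print('yaw',np.degrees(-np.arctan(k[0])), 'x@.165',np.polyval(k,.165),len(P))
th=-np.arctan(np.mean([k[0] for k in fl])); c=np.mean([np.polyval(k,.165) for k in fl])
print('th',np.degrees(th),'mid x at y=.165',c)
yh=np.array([-np.sin(th),np.cos(th)]); o=np.array([c,.165])
for nm,uv,z in [('fence inner top',(294,161),.030),('fence outer bot',(294,179),.03),('board end',(294,191),.014),('cork top',(294,73),.031),('cork base',(294,75),.014)]:
    P=world(m,T,uv,z); print(nm,P.round(4),'along',(P[:2]-o)@yh)
t=im[150:200,294]; print(t[:,:].sum(1))
print(im[55:90,294].sum(1))
# tile in hand
mk=((im[:,:,2]>100)&(h[:,:,1]<70)).astype(np.uint8); 
for uv in [(248,218),(323,218),(284,216)]: print(world(m,T,uv,.2485).round(4))
```

```text
yaw 5.858894374958574 x@.165 0.46164471767082715 21
yaw 5.774848653047214 x@.165 0.572262992839596 17
th 5.81687465387016 mid x at y=.165 0.5169538552552115
fence inner top [0.5233 0.1157 0.03  ] along -0.04970720186440477
fence outer bot [0.5254 0.0961 0.03  ] along -0.06937771621069602
board end [0.5276 0.0792 0.014 ] along -0.0864758831769241
cork top [0.5142 0.203  0.031 ] along 0.03809074862519197
cork base [0.5147 0.203  0.014 ] along 0.03807893293882578
[649 648 652 649 650 650 649 650 651 588 341 425 566 595 600 603 608 609
 614 613 606 602 597 591 592 599 604 602 564 594 648 645 648 648 648 646
 648 647 649 647 645 623 475 229 163 171 168 169 161 168]
[644 642 644 602 524 528 547 551 550 555 556 559 558 527 396 406 457 327
 209 319 375 374 574 645 645 645 646 645 646 645 648 648 649 647 646]
[0.4965 0.1175 0.2485]
[0.5291 0.1206 0.2485]
[0.5121 0.1199 0.2485]
```

Request:
arm_command(plan=[{"tx": 0.02,"ty": 0.0032,"tz": 0,"ax": 0,"ay": 0,"az": -0.5,"claw": 1},{"tx": 0.0326,"ty": 0.004,"tz": 0,"ax": 0,"ay": 0,"az": 0,"claw": 1},{"tx": 0.02,"ty": 0.002,"tz": 0.005,"ax": 0,"ay": 0,"az": 0,"claw": 1},{"tx": 0,"ty": 0,"tz": 0.03,"ax": 0,"ay": 0,"az": 0,"claw": 1},{"tx": 0,"ty": 0,"tz": 0.035,"ax": 0,"ay": 0,"az": 0,"claw": 1},{"tx": 0,"ty": 0,"tz": 0.035,"ax": 0,"ay": 0,"az": 0,"claw": 1},{"tx": 0,"ty": 0,"tz": 0.035,"ax": 0,"ay": 0,"az": 0,"claw": 1},{"tx": 0,"ty": 0,"tz": 0.03,"ax": 0,"ay": 0,"az": 0,"claw": 1},{"tx": 0,"ty": 0,"tz": 0.02,"ax": 0,"ay": 0,"az": 0,"claw": 1},{"tx": 0,"ty": 0,"tz": 0.01,"ax": 0,"ay": 0,"az": 0,"claw": 1}])

```text
clock: 9.83
tcp_pos: [0.5158, 0.1626, 0.2134]
orientation: [-2.101, -2.333, 0.007]
contact_force: [-0.1, 0.3, -0.2]
grip_width: 0.0344
gripper_force: 40.0
```

Request:
arm_command(plan=[{"tx": 0,"ty": 0,"tz": 0,"ax": 0,"ay": 0,"az": 0,"claw": 1},{"tx": 0,"ty": 0,"tz": 0.005,"ax": 0,"ay": 0,"az": 0,"claw": 1},{"tx": 0,"ty": 0,"tz": 0.005,"ax": 0,"ay": 0,"az": 0,"claw": 1},{"tx": 0,"ty": 0,"tz": 0.005,"ax": 0,"ay": 0,"az": 0,"claw": 1},{"tx": 0,"ty": 0,"tz": 0.004,"ax": 0,"ay": 0,"az": 0,"claw": 1},{"tx": 0,"ty": 0,"tz": 0.003,"ax": 0,"ay": 0,"az": 0,"claw": 1},{"tx": 0,"ty": 0,"tz": 0,"ax": 0,"ay": 0,"az": 0,"claw": 1},{"tx": 0,"ty": 0,"tz": 0,"ax": 0,"ay": 0,"az": 0,"claw": 1},{"tx": 0,"ty": 0,"tz": 0,"ax": 0,"ay": 0,"az": 0,"claw": 1},{"tx": 0,"ty": 0,"tz": 0,"ax": 0,"ay": 0,"az": 0,"claw": 1}])

```text
clock: 10.67
tcp_pos: [0.5172, 0.1621, 0.195]
orientation: [2.104, 2.333, 0.001]
contact_force: [0.3, 0.4, -0.0]
grip_width: 0.0343
gripper_force: 40.0
```

Run:
```python
from h import *
go(.5172,.161,.1911,5.8)
m,T,im=shot('wrist','w5.png')
find(r.tip_of,'tile','wrist',m,T)
print(r.get_obs()['contact_force'],r.get_obs()['tcp_pos'])
```

```text
at [0.5172 0.1621 0.195 ] yaw 5.92 tilt [120.5 133.7   0. ] t 10.67
world d [-0.     -0.0011 -0.0039] tool d [-0.0011 -0.0002  0.0038] az 0.12 tool d after turn [-0.001087   -0.00016099  0.00385   ]
wrist tile 0.7 [0.5192 0.1637 0.0149] [288. 266.]
[ 0.36460832 -0.15582623  0.61450032] [0.51719225 0.16211046 0.19487449]
```

View pics/w5.png

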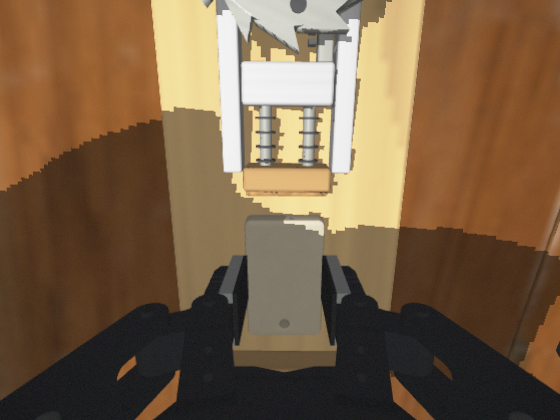

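The tile hangs a few mm over the bed, with gaps to the cork (v≈193) and the fence (v≈338). I'm lowering it to contact.

Request:
arm_command(plan=[{"tx": 0,"ty": 0,"tz": 0.001,"ax": 0,"ay": 0,"az": 0,"claw": 1},{"tx": 0,"ty": 0,"tz": 0.001,"ax": 0,"ay": 0,"az": 0,"claw": 1},{"tx": 0,"ty": 0,"tz": 0.001,"ax": 0,"ay": 0,"az": 0,"claw": 1},{"tx": 0,"ty": 0,"tz": 0,"ax": 0,"ay": 0,"az": 0,"claw": 1},{"tx": 0,"ty": 0,"tz": 0,"ax": 0,"ay": 0,"az": 0,"claw": 1},{"tx": 0,"ty": 0,"tz": 0,"ax": 0,"ay": 0,"az": 0,"claw": 1},{"tx": 0,"ty": 0,"tz": 0,"ax": 0,"ay": 0,"az": 0,"claw": 1},{"tx": 0,"ty": 0,"tz": 0,"ax": 0,"ay": 0,"az": 0,"claw": 1},{"tx": 0,"ty": 0,"tz": 0,"ax": 0,"ay": 0,"az": 0,"claw": 1},{"tx": 0,"ty": 0,"tz": 0,"ax": 0,"ay": 0,"az": 0,"claw": 1}])

```text
clock: 11.6
tcp_pos: [0.5171, 0.1621, 0.1917]
orientation: [2.104, 2.333, 0.0]
contact_force: [0.5, 1.0, -0.4]
grip_width: 0.0343
gripper_force: 40.0
```

Request:
arm_command(plan=[{"tx": 0,"ty": 0,"tz": 0.0005,"ax": 0,"ay": 0,"az": 0,"claw": 1},{"tx": 0,"ty": 0,"tz": 0.0005,"ax": 0,"ay": 0,"az": 0,"claw": 1},{"tx": 0,"ty": 0,"tz": 0,"ax": 0,"ay": 0,"az": 0,"claw": 1},{"tx": 0,"ty": 0,"tz": 0,"ax": 0,"ay": 0,"az": 0,"claw": 1},{"tx": 0,"ty": 0,"tz": 0,"ax": 0,"ay": 0,"az": 0,"claw": 1},{"tx": 0,"ty": 0,"tz": 0,"ax": 0,"ay": 0,"az": 0,"claw": 1},{"tx": 0,"ty": 0,"tz": 0,"ax": 0,"ay": 0,"az": 0,"claw": 1},{"tx": 0,"ty": 0,"tz": 0,"ax": 0,"ay": 0,"az": 0,"claw": 1},{"tx": 0,"ty": 0,"tz": 0,"ax": 0,"ay": 0,"az": 0,"claw": 1},{"tx": 0,"ty": 0,"tz": 0,"ax": 0,"ay": 0,"az": 0,"claw": 1}])

```text
clock: 12.43
tcp_pos: [0.5172, 0.1621, 0.1912]
orientation: [-2.103, -2.333, -0.001]
contact_force: [-1.7, 0.7, 6.6]
grip_width: 0.0343
gripper_force: 40.7
```

Request:
arm_command(plan=[{"tx": 0,"ty": 0,"tz": 0,"ax": 0,"ay": 0,"az": 0,"claw": 0.55},{"tx": 0,"ty": 0,"tz": 0,"ax": 0,"ay": 0,"az": 0,"claw": 0.5},{"tx": 0,"ty": 0,"tz": 0,"ax": 0,"ay": 0,"az": 0,"claw": 0.4},{"tx": 0,"ty": 0,"tz": 0,"ax": 0,"ay": 0,"az": 0,"claw": 0.3},{"tx": 0,"ty": 0,"tz": 0,"ax": 0,"ay": 0,"az": 0,"claw": 0.3},{"tx": 0,"ty": 0,"tz": 0,"ax": 0,"ay": 0,"az": 0,"claw": 0.3},{"tx": 0,"ty": 0,"tz": -0.01,"ax": 0,"ay": 0,"az": 0,"claw": 0.3},{"tx": 0,"ty": 0,"tz": -0.02,"ax": 0,"ay": 0,"az": 0,"claw": 0.3},{"tx": 0,"ty": 0,"tz": -0.03,"ax": 0,"ay": 0,"az": 0,"claw": 0.3},{"tx": 0,"ty": 0,"tz": -0.03,"ax": 0,"ay": 0,"az": 0,"claw": 0.3}])

```text
clock: 13.27
tcp_pos: [0.5168, 0.1617, 0.2818]
orientation: [-2.104, -2.333, 0.003]
contact_force: [1.2, 0.0, 0.7]
grip_width: 0.0596
gripper_force: 0.0
```

Request:
arm_command(plan=[{"tx": 0.01,"ty": 0.0,"tz": -0.02,"ax": 0,"ay": 0,"az": 0,"claw": 0.3},{"tx": 0.02,"ty": 0,"tz": -0.015,"ax": 0,"ay": 0,"az": 0,"claw": 0.3},{"tx": 0.02,"ty": 0,"tz": 0,"ax": 0,"ay": 0,"az": 0,"claw": 0.3},{"tx": 0.01,"ty": 0,"tz": 0,"ax": 0,"ay": 0,"az": 0,"claw": 0.3},{"tx": 0,"ty": 0,"tz": 0,"ax": 0,"ay": 0,"az": 0,"claw": 0.3},{"tx": 0,"ty": 0,"tz": 0,"ax": 0,"ay": 0,"az": 0,"claw": 0.3},{"tx": 0,"ty": 0,"tz": 0,"ax": 0,"ay": 0,"az": 0,"claw": 0.3},{"tx": 0,"ty": 0,"tz": 0,"ax": 0,"ay": 0,"az": 0,"claw": 0.3},{"tx": 0,"ty": 0,"tz": 0,"ax": 0,"ay": 0,"az": 0,"claw": 0.3},{"tx": 0,"ty": 0,"tz": 0,"ax": 0,"ay": 0,"az": 0,"claw": 0.3}])

```text
clock: 14.1
tcp_pos: [0.5111, 0.2208, 0.3155]
orientation: [2.105, 2.332, -0.001]
contact_force: [-1.1, -1.3, -0.2]
grip_width: 0.0601
gripper_force: 0.0
```

Run:
```python
from h import *
o=r.get_obs(); print(o['grip_width'],o['joints'].round(3),o['moment'])
go(.503,.292,.35,5.8)
m,T,im=shot('wrist','w6.png')
for t in ['tile','bed','jaw_rest','knob_grip']: find(r.tip_of,t,'wrist',m,T)
find(r.boxes_of,'knob_grip','wrist',m,T)
print(pix(m,T,np.array([.5037,.293,.078])))
```

```text
0.06009183371617946 [-1.091  0.483  0.75   1.962 -0.43   0.862 -0.009] [0.01264303 0.01229463 0.0274304 ]
at [0.5111 0.2208 0.3155] yaw 5.84 tilt [ 1.206e+02  1.336e+02 -1.000e-01] t 14.1
world d [-0.0081  0.0712  0.0345] tool d [ 0.0716 -0.0008 -0.0345] az 0.04 tool d after turn [ 0.07161024 -0.00083145 -0.03452545]
wrist tile 0.89 [0.5136 0.1631 0.011 ] [281. 265.]
wrist jaw_rest 0.83 [0.5138 0.2085 0.0146] [286. 219.]
wrist jaw_rest 0.5 [0.5022 0.2919 0.0629] [282. 118.]
wrist knob_grip 0.95 [0.5064 0.2902 0.0622] [288. 121.]
wrist knob_grip 0.64 [0.5049 0.2896 0.0385] [286. 121.]
[284.66766105 116.36775685]
```

View pics/w6.png

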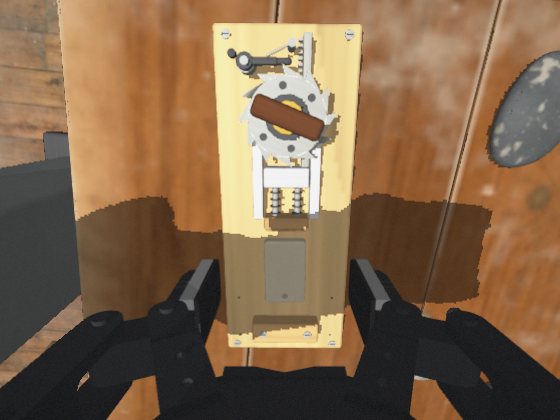

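The tile lies flat in the bed (centre 285,270), clear of cork and fence. The knob bar runs from (252,102) to (322,131), about 22° clockwise. Next is the knob pose.

Run:
```python
from h import *
m,T=cam('wrist'); im=cv2.imread('pics/w6.png')[:,:,::-1].astype(int)
print(im[112,272],im[117,287],im[124,300])
mk=(im[:,:,0]>im[:,:,2]+25)&(im.sum(2)<260)
mk[:85]=0;mk[145:]=0;mk[:,:245]=0;mk[:,335:]=0
mk=cv2.morphologyEx(mk.astype(np.uint8),cv2.MORPH_OPEN,np.ones((5,5)))
b=rect(m,T,im,mk,.078); print(mk.sum(),b); p=cv2.boxPoints(b)
e=max([p[1]-p[0],p[2]-p[1]],key=np.linalg.norm); a=np.degrees(np.arctan2(e[1],e[0])); a=(a+90)%180-90; print('bar',a)
x,y=np.array(b[0])/1000
go(x,y,.30,a+90)
```

```text
[133  83  56] [130  82  52] [127  79  51]
244 ((495.3847351074219, 291.83599853515625), (4.46352481842041, 11.421031951904297), 74.79605865478516)
bar -15.203957
at [0.5109 0.2217 0.3157] yaw 5.93 tilt [-120.5 -133.7    0. ] t 14.4
world d [-0.0156  0.0701 -0.0157] tool d [ 0.0713 -0.0082  0.0157] az -68.87 tool d after turn [0.03339682 0.06357441 0.01568623]
```

Run:
```python
from h import *
m,T=cam('wrist'); im=cv2.imread('pics/w6.png')[:,:,::-1].astype(int)
mk=(im[:,:,0]>im[:,:,2]+45)&(im[:,:,0]<165)&(im[:,:,0]>1.4*im[:,:,1])
mk[:85]=0;mk[145:]=0;mk[:,:245]=0;mk[:,335:]=0
mk=cv2.morphologyEx(mk.astype(np.uint8),cv2.MORPH_OPEN,np.ones((3,3)))
b=rect(m,T,im,mk,.078); print(mk.sum(),b,cv2.boundingRect(mk)); p=cv2.boxPoints(b)
e=max([p[1]-p[0],p[2]-p[1]],key=np.linalg.norm); a=np.degrees(np.arctan2(e[1],e[0])); a=(a+90)%180-90; print('bar',a)
x,y=np.array(b[0])/1000
go(x,y,.30,a+90)
```

```text
1583 ((504.8310241699219, 293.51904296875), (12.925511360168457, 44.20437240600586), 73.83031463623047) (251, 95, 72, 45)
bar -16.169685
at [0.5109 0.2217 0.3157] yaw 5.93 tilt [-120.5 -133.7    0. ] t 14.4
world d [-0.0061  0.0718 -0.0157] tool d [0.072  0.0013 0.0157] az -67.9 tool d after turn [0.02585968 0.06724959 0.01568589]
```

Request:
arm_command(plan=[{"tx": 0,"ty": 0,"tz": 0,"ax": 0,"ay": 0,"az": -6.79,"claw": 0.6},{"tx": 0,"ty": 0,"tz": 0,"ax": 0,"ay": 0,"az": -6.79,"claw": 0.6},{"tx": 0,"ty": 0,"tz": 0,"ax": 0,"ay": 0,"az": -6.79,"claw": 0.6},{"tx": 0,"ty": 0,"tz": 0,"ax": 0,"ay": 0,"az": -6.79,"claw": 0.6},{"tx": 0,"ty": 0,"tz": 0,"ax": 0,"ay": 0,"az": -6.79,"claw": 0.6},{"tx": 0,"ty": 0,"tz": 0,"ax": 0,"ay": 0,"az": -6.79,"claw": 0.6},{"tx": 0,"ty": 0,"tz": 0,"ax": 0,"ay": 0,"az": -6.79,"claw": 0.6},{"tx": 0,"ty": 0,"tz": 0,"ax": 0,"ay": 0,"az": -6.79,"claw": 0.6},{"tx": 0,"ty": 0,"tz": 0,"ax": 0,"ay": 0,"az": -6.79,"claw": 0.6},{"tx": 0,"ty": 0,"tz": 0,"ax": 0,"ay": 0,"az": -6.79,"claw": 0.6}])

```text
clock: 15.23
tcp_pos: [0.5109, 0.2218, 0.3157]
orientation: [0.433, 3.112, -0.0]
contact_force: [-1.0, -0.4, -0.0]
grip_width: 0.0342
gripper_force: 0.0
```

Request:
arm_command(plan=[{"tx": 0.01,"ty": 0.026,"tz": 0,"ax": 0,"ay": 0,"az": 0,"claw": 0.6},{"tx": 0.01,"ty": 0.026,"tz": 0,"ax": 0,"ay": 0,"az": 0,"claw": 0.6},{"tx": 0.0059,"ty": 0.0153,"tz": 0,"ax": 0,"ay": 0,"az": 0,"claw": 0.6},{"tx": 0,"ty": 0,"tz": 0.02,"ax": 0,"ay": 0,"az": 0,"claw": 0.6},{"tx": 0,"ty": 0,"tz": 0,"ax": 0,"ay": 0,"az": 0,"claw": 0.6},{"tx": 0,"ty": 0,"tz": 0,"ax": 0,"ay": 0,"az": 0,"claw": 0.6},{"tx": 0,"ty": 0,"tz": 0,"ax": 0,"ay": 0,"az": 0,"claw": 0.6},{"tx": 0,"ty": 0,"tz": 0,"ax": 0,"ay": 0,"az": 0,"claw": 0.6},{"tx": 0,"ty": 0,"tz": 0,"ax": 0,"ay": 0,"az": 0,"claw": 0.6},{"tx": 0,"ty": 0,"tz": 0,"ax": 0,"ay": 0,"az": 0,"claw": 0.6}])

```text
clock: 16.07
tcp_pos: [0.5051, 0.2932, 0.2963]
orientation: [0.443, 3.11, 0.001]
contact_force: [0.2, 0.9, -1.0]
grip_width: 0.0342
gripper_force: 0.0
```

Run:
```python
from h import *
r.grab_frame('wrist')
m,T,im=shot('wrist','w7.png'); im=im.astype(int); print(r.get_obs()['joints'].round(3))
P=pix(m,T,np.array([.5048,.2935,.078])); print(P)
mk=(im[:,:,0]>im[:,:,2]+45)&(im[:,:,0]<165)&(im[:,:,0]>1.4*im[:,:,1])
u,v=P.round().astype(int); k=np.zeros_like(mk);k[max(v-45,0):v+45,u-45:u+45]=1; mk&=k
mk=cv2.morphologyEx(mk.astype(np.uint8),cv2.MORPH_OPEN,np.ones((3,3)))
b=rect(m,T,im,mk,.078); print(mk.sum(),b,cv2.boundingRect(mk)); p=cv2.boxPoints(b)
e=max([p[1]-p[0],p[2]-p[1]],key=np.linalg.norm); a=np.degrees(np.arctan2(e[1],e[0])); a=(a+90)%180-90; print('bar',a)
x,y=np.array(b[0])/1000
go(x,y,.225,a+90)
find(r.tip_of,'knob_grip','wrist',m,T)
```

```text
[-0.951  0.481  0.416  1.897 -0.26   0.816  0.891]
[282.04821153 239.07339345]
1308 ((502.58740234375, 293.1668395996094), (12.743812561035156, 41.35451126098633), 73.83927917480469) (270, 203, 22, 65)
bar -16.16072
at [0.5049 0.2934 0.2961] yaw 73.81 tilt [ 25.4 178.2   0. ] t 16.17
world d [-0.0024 -0.0003 -0.0711] tool d [ 0.0022 -0.001   0.0711] az -0.03 tool d after turn [ 0.00221268 -0.00095877  0.07110846]
wrist knob_grip 0.65 [0.5062 0.2914 0.065 ] [280. 235.]
```

View pics/w7.png

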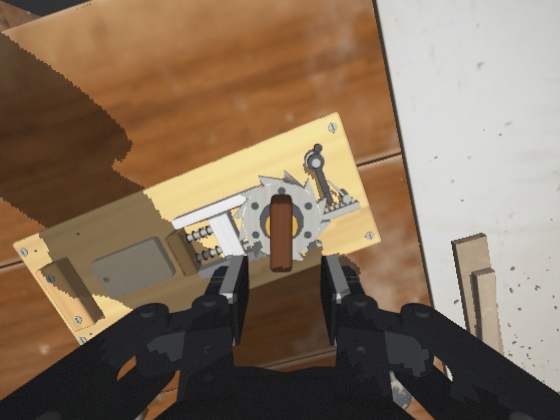

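The bar (281,233) is square between the fingers. I'm descending and gripping.

Request:
arm_command(plan=[{"tx": 0.001,"ty": -0.0005,"tz": 0.02,"ax": 0,"ay": 0,"az": 0,"claw": 0.6},{"tx": 0,"ty": 0,"tz": 0.02,"ax": 0,"ay": 0,"az": 0,"claw": 0.6},{"tx": 0,"ty": 0,"tz": 0.02,"ax": 0,"ay": 0,"az": 0,"claw": 0.6},{"tx": 0,"ty": 0,"tz": 0.011,"ax": 0,"ay": 0,"az": 0,"claw": 0.6},{"tx": 0,"ty": 0,"tz": 0,"ax": 0,"ay": 0,"az": 0,"claw": 0.6},{"tx": 0,"ty": 0,"tz": 0,"ax": 0,"ay": 0,"az": 0,"claw": 0.6},{"tx": 0,"ty": 0,"tz": 0,"ax": 0,"ay": 0,"az": 0,"claw": 0.7},{"tx": 0,"ty": 0,"tz": 0,"ax": 0,"ay": 0,"az": 0,"claw": 0.8},{"tx": 0,"ty": 0,"tz": 0,"ax": 0,"ay": 0,"az": 0,"claw": 0.9},{"tx": 0,"ty": 0,"tz": 0,"ax": 0,"ay": 0,"az": 0,"claw": 1}], squeeze=60)

```text
clock: 17.05
tcp_pos: [0.504, 0.2919, 0.2261]
orientation: [-0.444, -3.11, 0.002]
contact_force: [-2.9, -4.5, 6.7]
grip_width: 0.0131
gripper_force: 58.9
```

Request:
arm_command(plan=[{"tx": 0,"ty": 0,"tz": 0,"ax": 0,"ay": 0,"az": 0,"claw": 1},{"tx": 0,"ty": 0,"tz": 0,"ax": 0,"ay": 0,"az": 0,"claw": 1},{"tx": 0,"ty": 0,"tz": 0,"ax": 0,"ay": 0,"az": 0,"claw": 1},{"tx": 0,"ty": 0,"tz": 0,"ax": 0,"ay": 0,"az": 0,"claw": 1},{"tx": 0,"ty": 0,"tz": 0,"ax": 0,"ay": 0,"az": 0,"claw": 1},{"tx": 0,"ty": 0,"tz": 0,"ax": 0,"ay": 0,"az": 0,"claw": 1},{"tx": 0,"ty": 0,"tz": 0,"ax": 0,"ay": 0,"az": 0,"claw": 1},{"tx": 0,"ty": 0,"tz": 0,"ax": 0,"ay": 0,"az": 0,"claw": 1},{"tx": 0,"ty": 0,"tz": 0,"ax": 0,"ay": 0,"az": 0,"claw": 1},{"tx": 0,"ty": 0,"tz": 0,"ax": 0,"ay": 0,"az": 0,"claw": 1}])

```text
clock: 17.88
tcp_pos: [0.504, 0.2919, 0.2261]
orientation: [0.444, 3.11, -0.002]
contact_force: [-2.3, -5.0, 6.5]
grip_width: 0.0129
gripper_force: 58.9
```

```bash
cat >> h.py <<'E'
def feel(n=5):
    A=[]
    for i in range(n):
        r.grab_frame('wrist'); o=r.get_obs(); M=R.from_rotvec(o['orientation']).as_matrix()
        A.append(np.r_[np.degrees(np.arctan2(M[1,1],M[0,1])),o['contact_force'],o['moment'],o['joints'][6],o['tau'][6]])
    A=np.array(A); m=A.mean(0); print('t',round(o['clock'],2),'yaw %.2f'%m[0],'wound from 5.8: %.3f'%np.radians(5.8-m[0]+90),'F',m[1:4].round(1),'M',m[4:7].round(3),'sd',A[:,6].std().round(3),'j7 %.2f tau7 %.3f'%(m[7],m[8]),'grip',round(o['grip_width'],4),o['tcp_pos'].round(4))
E
python3 -c "
from h import *
feel()"
```

```text
t 18.13 yaw 73.75 wound from 5.8: 0.385 F [-2.5 -5.1  7.6] M [-1.133e+00  5.760e-01 -1.000e-03] sd 0.039 j7 0.94 tau7 -0.005 grip 0.0129 [0.504  0.2919 0.2261]
```

Request:
arm_command(plan=[{"tx": 0,"ty": -0.001,"tz": -0.001,"ax": 0,"ay": 0,"az": 0,"claw": 1},{"tx": 0,"ty": 0,"tz": 0,"ax": 0,"ay": 0,"az": 3,"claw": 1},{"tx": 0,"ty": 0,"tz": 0,"ax": 0,"ay": 0,"az": 3,"claw": 1},{"tx": 0,"ty": 0,"tz": 0,"ax": 0,"ay": 0,"az": 3,"claw": 1},{"tx": 0,"ty": 0,"tz": 0,"ax": 0,"ay": 0,"az": 3.5,"claw": 1},{"tx": 0,"ty": 0,"tz": 0,"ax": 0,"ay": 0,"az": 0,"claw": 1},{"tx": 0,"ty": 0,"tz": 0,"ax": 0,"ay": 0,"az": 0,"claw": 1},{"tx": 0,"ty": 0,"tz": 0,"ax": 0,"ay": 0,"az": 0,"claw": 1},{"tx": 0,"ty": 0,"tz": 0,"ax": 0,"ay": 0,"az": 0,"claw": 1},{"tx": 0,"ty": 0,"tz": 0,"ax": 0,"ay": 0,"az": 0,"claw": 1}], squeeze=80)

```text
clock: 18.97
tcp_pos: [0.5039, 0.292, 0.2262]
orientation: [0.777, 3.043, 0.001]
contact_force: [0.8, -4.4, 2.4]
grip_width: 0.0124
gripper_force: 80.4
```

```bash
python3 -c "
from h import *
feel(8)"
```

```text
t 19.37 yaw 61.32 wound from 5.8: 0.602 F [ 1.8 -4.6  4.7] M [-1.055 -0.376  0.023] sd 0.021 j7 0.77 tau7 -0.009 grip 0.0126 [0.5039 0.2921 0.2262]
```

Request:
arm_command(plan=[{"tx": 0,"ty": 0,"tz": 0,"ax": 0,"ay": 0,"az": 5,"claw": 1},{"tx": 0,"ty": 0,"tz": 0,"ax": 0,"ay": 0,"az": 5,"claw": 1},{"tx": 0,"ty": 0,"tz": 0,"ax": 0,"ay": 0,"az": 5,"claw": 1},{"tx": 0,"ty": 0,"tz": 0,"ax": 0,"ay": 0,"az": 5,"claw": 1},{"tx": 0,"ty": 0,"tz": 0,"ax": 0,"ay": 0,"az": 5,"claw": 1},{"tx": 0,"ty": 0,"tz": 0,"ax": 0,"ay": 0,"az": 5,"claw": 1},{"tx": 0,"ty": 0,"tz": 0,"ax": 0,"ay": 0,"az": 0,"claw": 1},{"tx": 0,"ty": 0,"tz": 0,"ax": 0,"ay": 0,"az": 0,"claw": 1},{"tx": 0,"ty": 0,"tz": 0,"ax": 0,"ay": 0,"az": 0,"claw": 1},{"tx": 0,"ty": 0,"tz": 0,"ax": 0,"ay": 0,"az": 0,"claw": 1}])

```text
clock: 20.2
tcp_pos: [0.5042, 0.2926, 0.2262]
orientation: [1.537, 2.738, 0.003]
contact_force: [3.4, -3.6, 3.3]
grip_width: 0.0125
gripper_force: 80.8
```

```bash
python3 -c "
from h import *
feel(8)"
```

```text
t 20.6 yaw 31.38 wound from 5.8: 1.124 F [ 4.1 -3.4  2.7] M [-0.779 -0.811  0.005] sd 0.044 j7 0.36 tau7 -0.006 grip 0.0124 [0.5042 0.2925 0.2262]
```

Request:
arm_command(plan=[{"tx": 0,"ty": 0,"tz": 0,"ax": 0,"ay": 0,"az": 5,"claw": 1},{"tx": 0,"ty": 0,"tz": 0,"ax": 0,"ay": 0,"az": 5,"claw": 1},{"tx": 0,"ty": 0,"tz": 0,"ax": 0,"ay": 0,"az": 5,"claw": 1},{"tx": 0,"ty": 0,"tz": 0,"ax": 0,"ay": 0,"az": 5,"claw": 1},{"tx": 0,"ty": 0,"tz": 0,"ax": 0,"ay": 0,"az": 5,"claw": 1},{"tx": 0,"ty": 0,"tz": 0,"ax": 0,"ay": 0,"az": 5,"claw": 1},{"tx": 0,"ty": 0,"tz": 0,"ax": 0,"ay": 0,"az": 0,"claw": 1},{"tx": 0,"ty": 0,"tz": 0,"ax": 0,"ay": 0,"az": 0,"claw": 1},{"tx": 0,"ty": 0,"tz": 0,"ax": 0,"ay": 0,"az": 0,"claw": 1},{"tx": 0,"ty": 0,"tz": 0,"ax": 0,"ay": 0,"az": 0,"claw": 1}])

```text
clock: 21.43
tcp_pos: [0.5047, 0.2927, 0.2262]
orientation: [2.193, 2.246, 0.006]
contact_force: [6.2, -3.0, 0.7]
grip_width: 0.0123
gripper_force: 80.4
```

```bash
python3 -c "
from h import *
feel(12)
shot('side','s8.png'); shot('wrist','w8.png')"
```

```text
t 22.03 yaw 1.38 wound from 5.8: 1.648 F [ 6.3 -2.8  0.2] M [-0.671 -1.309  0.002] sd 0.033 j7 -0.05 tau7 -0.011 grip 0.0125 [0.5047 0.2927 0.2262]
```

View pics/w8.png

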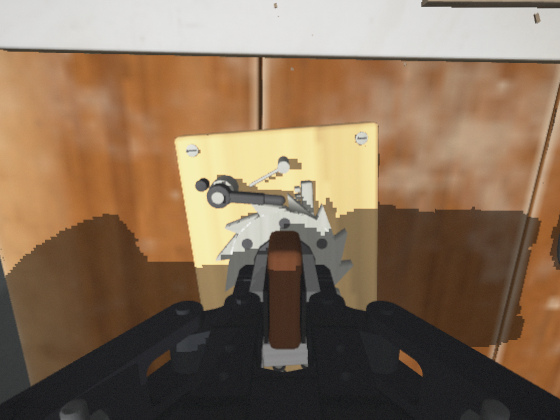

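The picture shows the bar held squarely, with the pawl seated at (290,200). At tooth 3 there's no load yet. I'm going on to tooth 4.

Request:
arm_command(plan=[{"tx": 0,"ty": -0.001,"tz": 0,"ax": 0,"ay": 0,"az": 5,"claw": 1},{"tx": 0,"ty": 0,"tz": 0,"ax": 0,"ay": 0,"az": 5,"claw": 1},{"tx": 0,"ty": 0,"tz": 0,"ax": 0,"ay": 0,"az": 5,"claw": 1},{"tx": 0,"ty": 0,"tz": 0,"ax": 0,"ay": 0,"az": 5,"claw": 1},{"tx": 0,"ty": 0,"tz": 0,"ax": 0,"ay": 0,"az": 5,"claw": 1},{"tx": 0,"ty": 0,"tz": 0,"ax": 0,"ay": 0,"az": 5,"claw": 1},{"tx": 0,"ty": 0,"tz": 0,"ax": 0,"ay": 0,"az": 0,"claw": 1},{"tx": 0,"ty": 0,"tz": 0,"ax": 0,"ay": 0,"az": 0,"claw": 1},{"tx": 0,"ty": 0,"tz": 0,"ax": 0,"ay": 0,"az": 0,"claw": 1},{"tx": 0,"ty": 0,"tz": 0,"ax": 0,"ay": 0,"az": 0,"claw": 1}])

```text
clock: 22.97
tcp_pos: [0.5048, 0.2926, 0.2262]
orientation: [2.699, 1.601, 0.011]
contact_force: [12.0, -2.8, -4.9]
grip_width: 0.0125
gripper_force: 79.7
```

```bash
python3 -c "
from h import *
feel(14)"
```

```text
t 23.67 yaw -28.65 wound from 5.8: 2.172 F [11.9 -3.  -5.3] M [-0.674 -2.438  0.016] sd 0.026 j7 -0.47 tau7 -0.020 grip 0.0126 [0.5048 0.2926 0.2262]
```

Request:
arm_command(plan=[{"tx": 0,"ty": 0.002,"tz": 0,"ax": 0,"ay": 0,"az": 5,"claw": 1},{"tx": 0,"ty": 0,"tz": 0,"ax": 0,"ay": 0,"az": 5,"claw": 1},{"tx": 0,"ty": 0,"tz": 0,"ax": 0,"ay": 0,"az": 5,"claw": 1},{"tx": 0,"ty": 0,"tz": 0,"ax": 0,"ay": 0,"az": 5,"claw": 1},{"tx": 0,"ty": 0,"tz": 0,"ax": 0,"ay": 0,"az": 5,"claw": 1},{"tx": 0,"ty": 0,"tz": 0,"ax": 0,"ay": 0,"az": 5,"claw": 1},{"tx": 0,"ty": 0,"tz": 0,"ax": 0,"ay": 0,"az": 0,"claw": 1},{"tx": 0,"ty": 0,"tz": 0,"ax": 0,"ay": 0,"az": 0,"claw": 1},{"tx": 0,"ty": 0,"tz": 0,"ax": 0,"ay": 0,"az": 0,"claw": 1},{"tx": 0,"ty": 0,"tz": 0,"ax": 0,"ay": 0,"az": 0,"claw": 1}])

```text
clock: 24.5
tcp_pos: [0.5059, 0.292, 0.2262]
orientation: [3.023, 0.85, 0.009]
contact_force: [9.0, -2.3, -0.8]
grip_width: 0.0124
gripper_force: 80.3
```

```bash
python3 -c "
from h import *
feel(14)"
```

```text
t 25.2 yaw -58.59 wound from 5.8: 2.695 F [ 8.5 -2.5 -0.9] M [-0.622 -1.74   0.098] sd 0.028 j7 -0.89 tau7 -0.107 grip 0.0123 [0.5059 0.2919 0.2262]
```

The load is about 6 N at tooth 5, which puts the nip at ≈35.3 mm of travel, so tooth 6 should give ≈12.7 N.

Request:
arm_command(plan=[{"tx": 0,"ty": 0,"tz": 0,"ax": 0,"ay": 0,"az": 5,"claw": 1},{"tx": 0,"ty": 0,"tz": 0,"ax": 0,"ay": 0,"az": 5,"claw": 1},{"tx": 0,"ty": 0,"tz": 0,"ax": 0,"ay": 0,"az": 5,"claw": 1},{"tx": 0,"ty": 0,"tz": 0,"ax": 0,"ay": 0,"az": 5,"claw": 1},{"tx": 0,"ty": 0,"tz": 0,"ax": 0,"ay": 0,"az": 5,"claw": 1},{"tx": 0,"ty": 0,"tz": 0,"ax": 0,"ay": 0,"az": 5,"claw": 1},{"tx": 0,"ty": 0,"tz": 0,"ax": 0,"ay": 0,"az": 0,"claw": 1},{"tx": 0,"ty": 0,"tz": 0,"ax": 0,"ay": 0,"az": 0,"claw": 1},{"tx": 0,"ty": 0,"tz": 0,"ax": 0,"ay": 0,"az": 0,"claw": 1},{"tx": 0,"ty": 0,"tz": 0,"ax": 0,"ay": 0,"az": 0,"claw": 1}])

```text
clock: 26.03
tcp_pos: [0.506, 0.2913, 0.2262]
orientation: [3.14, 0.038, 0.01]
contact_force: [9.3, -4.0, 0.4]
grip_width: 0.0125
gripper_force: 80.4
```

```bash
python3 -c "
from h import *
feel(14)"
```

```text
t 26.73 yaw -88.61 wound from 5.8: 3.219 F [ 9.5 -4.4 -0.5] M [-0.985 -1.847  0.219] sd 0.018 j7 -1.32 tau7 -0.228 grip 0.0126 [0.506  0.2914 0.2262]
```

Load is 13.6 N, as predicted. I'm easing back onto the pawl.

Request:
arm_command(plan=[{"tx": 0,"ty": 0,"tz": 0,"ax": 0,"ay": 0,"az": -1,"claw": 1},{"tx": 0,"ty": 0,"tz": 0,"ax": 0,"ay": 0,"az": -1,"claw": 1},{"tx": 0,"ty": 0,"tz": 0,"ax": 0,"ay": 0,"az": -1,"claw": 1},{"tx": 0,"ty": 0,"tz": 0,"ax": 0,"ay": 0,"az": -1,"claw": 1},{"tx": 0,"ty": 0,"tz": 0,"ax": 0,"ay": 0,"az": -0.5,"claw": 1},{"tx": 0,"ty": 0,"tz": 0,"ax": 0,"ay": 0,"az": 0,"claw": 1},{"tx": 0,"ty": 0,"tz": 0,"ax": 0,"ay": 0,"az": 0,"claw": 1},{"tx": 0,"ty": 0,"tz": 0,"ax": 0,"ay": 0,"az": 0,"claw": 1},{"tx": 0,"ty": 0,"tz": 0,"ax": 0,"ay": 0,"az": 0,"claw": 1},{"tx": 0,"ty": 0,"tz": 0,"ax": 0,"ay": 0,"az": 0,"claw": 1}])

```text
clock: 27.57
tcp_pos: [0.5061, 0.2914, 0.2262]
orientation: [3.137, 0.16, 0.01]
contact_force: [9.2, -4.2, -0.8]
grip_width: 0.0125
gripper_force: 80.1
```

```bash
python3 -c "
from h import *
feel(8)"
```

```text
t 27.97 yaw -84.14 wound from 5.8: 3.141 F [ 9.6 -3.8 -1.3] M [-0.911 -1.862 -0.014] sd 0.022 j7 -1.26 tau7 0.009 grip 0.0126 [0.506  0.2914 0.2262]
```

The moment has dropped to zero, so the pawl holds. I'm releasing and rising.

Request:
arm_command(plan=[{"tx": 0,"ty": 0,"tz": 0,"ax": 0,"ay": 0,"az": 0,"claw": 0.8},{"tx": 0,"ty": 0,"tz": 0,"ax": 0,"ay": 0,"az": 0,"claw": 0.7},{"tx": 0,"ty": 0,"tz": 0,"ax": 0,"ay": 0,"az": 0,"claw": 0.6},{"tx": 0,"ty": 0,"tz": 0,"ax": 0,"ay": 0,"az": 0,"claw": 0.6},{"tx": 0,"ty": 0,"tz": -0.01,"ax": 0,"ay": 0,"az": 0,"claw": 0.6},{"tx": 0,"ty": 0,"tz": -0.02,"ax": 0,"ay": 0,"az": 0,"claw": 0.6},{"tx": 0,"ty": 0,"tz": -0.03,"ax": 0,"ay": 0,"az": 0,"claw": 0.6},{"tx": 0,"ty": 0,"tz": -0.03,"ax": 0,"ay": 0,"az": 0,"claw": 0.6},{"tx": 0,"ty": 0,"tz": -0.02,"ax": 0,"ay": 0,"az": 0,"claw": 0.6},{"tx": 0,"ty": 0,"tz": 0,"ax": 0,"ay": 0,"az": 0,"claw": 0.6}])

```text
clock: 28.8
tcp_pos: [0.5054, 0.2914, 0.3404]
orientation: [-3.134, -0.159, -0.009]
contact_force: [0.6, -0.1, -0.2]
grip_width: 0.0341
gripper_force: 0.0
```

Run:
```python
from h import *
r.grab_frame('wrist')
for n in ['wrist','side','scene']:
    m,T,im=shot(n,n+'_end.png')
    for t in ['tile','knob_grip']: find(r.tip_of,t,n,m,T)
    if n=='wrist':
        im=im.astype(int); u,v=pix(m,T,np.array([.505,.2935,.078])).round().astype(int)
        mk=(im[:,:,0]>im[:,:,2]+45)&(im[:,:,0]<165)&(im[:,:,0]>1.4*im[:,:,1]); k=np.zeros_like(mk);k[max(v-45,0):v+45,u-45:u+45]=1
        b=rect(m,T,im,cv2.morphologyEx((mk&k).astype(np.uint8),cv2.MORPH_OPEN,np.ones((3,3))),.078); p=cv2.boxPoints(b)
        e=max([p[1]-p[0],p[2]-p[1]],key=np.linalg.norm); print('bar',b,np.degrees(np.arctan2(e[1],e[0])))
print(r.get_obs()['contact_force'],r.get_obs()['tcp_pos'])
```

```text
wrist tile 0.61 [0.5216 0.1443 0.0113] [447. 196.]
wrist knob_grip 0.94 [0.5043 0.2921 0.0629] [286. 214.]
bar ((473.8222351074219, 292.4235534667969), (7.394975185394287, 58.22145462036133), 5.9345550537109375) -84.065445
side tile 0.52 [0.5194 0.1492 0.0141] [286. 267.]
side tile 0.41 [ 0.406  -0.3388  0.0013] [316. 177.]
side knob_grip 0.87 [0.5056 0.2929 0.0665] [291. 295.]
scene tile 0.8 [ 0.3999 -0.341   0.0029] [332. 302.]
scene tile 0.6 [0.5156 0.1411 0.0183] [233. 214.]
scene knob_grip 0.72 [0.5061 0.2905 0.0649] [200. 189.]
scene knob_grip 0.51 [ 0.5196  0.162  -0.001 ] [230. 216.]
[0.04359684 0.01522622 0.02616421] [0.50403523 0.29142131 0.33515884]
```

The tile sits at the fence, about 21 mm from bed as expected, and flat. I'm handing in.

```bash
python3 -c "
from bench import r
print(r.hand_in())"
```

```text
the job is handed in; nothing more can be done
None
```

The tile lies flat against the fence, and the knob is wound to tooth 6, the second click after the nip. The squeeze is about 12.5 N, worked out from the torque I felt on the knob. The pawl holds, the gripper is clear, and the job is handed in; the hand-in gave no verdict.

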